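# Lift the small bun with the bread tongs

### The arm

A 7-joint arm with a two-finger parallel gripper is mounted at the origin on the work surface. World frame = base frame: x ahead of the robot, y to its left, z up, the work surface at z = 0. Lengths are in m, angles in rad, forces in N, time in s.
With the tool pointing down it reaches from about 0.4 to 0.875 m from the base axis. Payload 19.3 kg.
Tool frame: the origin (TCP) lies on the centre line of the jaws, within the pads' length; the fingertips stand 8 mm ahead of it and the grasp point (between the pads) lies 11 mm behind it; z points along the fingers, y is the line along which they close (so a half turn about z gives the same grasp; the last joint's range is limited). The gripper opens to 85 mm and grips with 20 to 120 N. Pads are 22 mm wide; open, the fingers measure 114 mm over their backs; the gripper's body (76 mm by 85 mm) begins 54 mm behind the grasp point. The pads swing forward as they close: fully open they stand 13 mm farther back than shut.
Start: joints at [-1.326, 0.521, -0.036, 1.599, 0.021, 1.021, -0.113], TCP at [0.194, 0.594, 0.239] pointing down, gripper open.
Joint ranges: [-2.91, 2.91], [-0.3, 2.13], [-1.5, 1.42], [0.17, 2.43], [-1.26, 4.41], [0.16, 1.93], [-2.52, 2.52]. Speed limits (rad/s): [1.89, 1.89, 2.39, 2.39, 3.01, 3.01, 3.01].

### API

Orientations are given as [roll, pitch, yaw] about the fixed x, y, z axes, in that order (R = Rz(yaw) Ry(pitch) Rx(roll)).
In Python, from workcell import status, grab_frame, camera_params, bot, search_frame, silhouettes gives the robot as it stands.
- The arm moves only by the shell command python3 -m creep 'ROWS' [FORCE]. ROWS is JSON, a list of rows, each a list of 5 numbers: the shift along the tool's x, y, z in units of 60 mm (1.0 is 60 mm), then the turn about the tool's z in units of 8 degrees (1.0 is 8 degrees), then the opening, from 0 (shut) to 1 (fully open). In form: [[x, y, z, twist, hand], ...]. A call has 1 to 5 rows; each row is the pose to reach, as a shift and turn from the pose commanded when the call began, along the tool's axes at that moment; what a row does not reach only later rows make up. A row lasts 1/8 s, in which the tool goes at most 62.5 mm and 10.7 degrees, less where a joint would pass 70% of its speed; a pose out of reach is approached as far as the arm can. A call with a gripper value outside its range is refused whole. The fingers move at their own pace and stop on an object; FORCE is the grip in N (left out, the last holds). Time passes only in rows, so rows that repeat a pose let the fingers close. It gives the time, the measured TCP pose, the force, the opening and the grip force at its end, in the units of the state.
- status.observe(): the state, without advancing time (a new reading comes with each control period).
- grab_frame(name): name is "side" or "top" or "wrist"; returns the picture (480x640x3 uint8, blue, green, red); there is no depth.
- camera_params(name): a dict with "K" (3x3 intrinsics, pixels), "rvec" (rotation vector, rad) and "tvec" (3), from world to camera coordinates, as OpenCV has them; the wrist camera has in their place "tool_from_camera" (4x4, takes a point from camera to tool coordinates, whose origin is the TCP and whose axes are the flange's). Camera axes: x right, y down, z forward; pixel columns grow to the right and rows downward; lengths in m; the calibration is good to about 2 mm. A picture is of the moment at which its call begins: read the wrist's pose just before it. camera_params takes no time and is no camera call.
- bot.job_done(): hands the job in; it is judged then, once.
Trained networks look in the newest picture that a camera, given by its name, has taken for a name from the list of things; names that differ only in an ending like _2 or _b are one class to them, and where a whole thing is asked for, a point or a joint stands for the part that bears it (a point fixed in the world has none). Each returns a list of dicts, best first, with "p" (0 to 1); they miss things now and then, are a little off and sometimes report something else, mostly with a low value. They report only what shows in the picture. A call takes as long as a camera call. They do not tell look-alikes from the thing itself.
- search_frame(camera, name): "extent" ([left, top, right, bottom] as shares, 0 to 1, of the picture: columns of its width, rows of its height, round what is visible of it).
- silhouettes(camera, name): "mask" (480x640 bool, what is visible of it) and "extent" ([left, top, right, bottom] as shares, 0 to 1, of the picture: columns of its width, rows of its height, round what is visible of it).
The state is a dict: "clock": time; "qpos": joint angles; "qd": joint speeds; "joint_efforts": joint torques, N m; "position": TCP position; "tool_rot": TCP orientation; "force": force on the tool from outside, world axes, zero at the start; "moment": the same for the moment, N m; "grip_width": finger opening in m; "finger_force": force on a finger pad.
Only numpy, scipy, OpenCV 4.12 (cv2) and the standard library are available. Lean on these libraries where they do the work, as an engineer would, in place of code of your own. Each camera call takes 0.05 s, during which the arm holds its last target. There are 200 camera calls.

### The job

Pick up the bread tongs from their rest, close them gently on the small round bun on the bread board, and lift it with the tongs alone, about 10 cm clear of the board. Do not crush the bun or touch it with the gripper, and leave the large bun, the long roll and everything else on the counter where they are. Finish while still holding the bun up in the tongs: do not put it down or let go.

Things in the scene. Friction and masses are not known exactly. Their poses are not given: they have to be found in the camera images.
- tongs: Steel spring tongs with black grips, 250 mm long, 102 g, lying level across the two bars of their rest. Two strips on edge, side by side, 24 mm high (z 0 to 24), joined by a bow at the rear (x -120 to -104). Origin: mid-plane, at the underside, level with the middle of the grips (near the centre of mass); x points along the tongs to the tips, y is the direction in which they close, z up.
- tongs_grip (a point): Where to hold the tongs: 12 mm above their origin, midway between the black grips (70 mm long); a finger goes down outside each. Width over the grips here: 59 mm at rest (springs hold them open against stops), 42 mm when the ends just touch the small bun, 26 mm shut. Each pushes back with 3 N at rest, 7 N at 42 mm: squeezed to 48 to 53 mm the tongs are carried by friction, still open.
- tongs_tips (a point): Midway between the ends, 112 mm ahead of tongs_grip at its height. The ends are flat steel paddles 30 mm long (x), reaching from 15 mm below this point to 15 mm above. Gap between them 80 mm at rest, less 2.1 mm for each mm the grips are squeezed; outside width 6 mm more.
- leg_left (a joint): Turn of the left arm of the tongs about its spring hinge at the bow, rad: 0 open at rest, 0.08 when the ends touch the small bun, 0.16 shut. The arms flex: past first touch each further mm of squeeze over the grips presses the bun about 0.7 N harder on either side. Grips squeezed to 36 to 38 mm hold it firmly and gently; below 33 mm crushes it.
- rest: Wooden tong rest, fixed: a foot 190 x 60 x 4 mm with two cross bars, 18 mm high, 105 mm wide along y and 18 mm thick, at x = -85 and +72 mm; between them the grips of the tongs hang free. Origin: under its middle, on the counter (z = 0); x along the tongs.
- board: Wooden bread board, fixed, 130 mm (x) by 320 mm (y), 25 mm thick. Origin: centre of its underside, on the counter. The three breads stand in a row along its y, about 95 mm apart, in any order. Lead the tongs in along its +x (from the robot's side), so that the gripper stays off the board, and lower them over the bun from above.
- bun: The small round bun, 44 mm in diameter at 12 to 24 mm of its height, 38 mm high, about 45 g (30 to 65 g), standing loose on the board. Origin: centre of its underside. It is crushed when the two sides together press it with more than 12 N.
- big_bun: The large round bun, 66 mm in diameter and 40 mm high, standing loose on the board; not to be moved. Origin: centre of its underside.
- long_roll: The long roll, 100 mm (x) by 36 mm (y) by 36 mm high, lying loose on the board, roughly along the board's x; not to be moved. Origin: centre of its underside.
- jar: Glass sweet jar, 80 mm in diameter, 100 mm high, beyond the tongs. Origin: centre of its underside.
- shampoo: Green bottle, 56 mm in diameter, 170 mm high, left of the board. Origin: centre of its underside.
- tin: Tin, 72 mm in diameter, 100 mm high, left of the board. Origin: centre of its underside.
- carton: Cardboard carton 100 x 60 x 45 mm near the robot, to its left. Origin: centre of its underside.
- soap_box: Small pale box 90 x 55 x 30 mm to the right. Origin: centre of its underside.
Not all that is in view belongs to the job. Leave any blue or green look-alike of the bun alone.

How it is judged:
On the way, in this order (a step that is already met when the one before it is completed fails the run):
1. the tongs are gripped and lifted off their rest, not yet touching the bun (contact force between the fingers and tongs above 1 N and height (world z) of tongs above 0.04 m and contact force between tongs and rest below 0.05 N and contact force between tongs and bun below 0.05 N), for 0.1 s.
2. the tongs are closed on the bun while it still stands on the board (contact force between tongs and bun above 0.8 N and height (world z) of bun below 0.035 m and contact force between the fingers and tongs above 1 N), for 0.1 s.
At the end, for the whole second after the job is handed in: The bun is over 7.5 cm above the board (underside), still, held between the tongs' ends (over 0.8 N); the tongs are in the fingers and touch neither board nor rest; the gripper does not touch the bun; the other things are within 20 mm of their places (height (world z) of bun above 0.1 m and contact force between tongs and bun above 0.8 N and contact force between the fingers and tongs above 1 N and x of bun in the frame of tongs between 0.08 and 0.145 m and y of bun in the frame of tongs between -0.025 and 0.025 m and z of bun in the frame of tongs between -0.045 and 0.02 m and contact force between bun and the fingers below 0.05 N and contact force between bun and the arm below 0.05 N and contact force between each of bun, tongs and board below 0.05 N and contact force between tongs and rest below 0.05 N and linear speed of bun below 0.05 m/s and distance of each of big_bun, long_roll, jar, shampoo, tin, carton, soap_box from where it was at the start of the episode below 0.02 m); the arm keeps its last pose, push and grip.
It fails at once if the bun is crushed (over 12 N from the tongs) (contact force between tongs and bun above 12 N).
It fails at once if the gripper or arm touches the bun (contact force between bun and the fingers above 0.5 N or contact force between bun and the arm above 0.5 N).
It fails at once if another thing on the counter is moved by more than 20 mm (distance of any of big_bun, long_roll, jar, shampoo, tin, carton, soap_box from where it was at the start of the episode above 0.02 m).
It also fails if it takes over 53 s, if anything falls off the work surface, if the arm or the gripper's body presses on something with over 40 N, if the wrist force passes 120 N, or if a joint passes its speed limit or range.

## Working session

There is one attempt and no reset: what is moved stays moved. The work goes in short steps, Python scripts to look and compute and a shell command to move; the robot and the scene stay as the last step left them, time stands still between calls to the robot, and variables do not carry over. Pictures are saved under pics/ and viewed, at most 10 in all, crops included, and the job is handed in when it is done.

```bash
mkdir -p pics; ls; python3 - <<'E'
from workcell import *
import cv2,numpy as np
s=status.observe();print({k:np.round(v,3).tolist() for k,v in s.items()})
for c in ("top","side"):
    im=grab_frame(c);cv2.imwrite(f"pics/{c}0.png",im)
    for n in ("tongs","tongs_grip","tongs_tips","rest","board","bun","big_bun","long_roll"):
        print(c,n,[(round(float(d["p"]),2),np.round(np.array(d["extent"])*[640,480,640,480]).tolist()) for d in search_frame(c,n)[:3]])
    p=camera_params(c);print({k:np.round(np.array(v),3).tolist() for k,v in p.items()})
print(camera_params("wrist"))
E
```

```text
pics
{'clock': 0.0, 'qpos': [-1.326, 0.522, -0.036, 1.6, 0.021, 1.021, -0.113], 'qd': [0.0, 0.0, 0.001, 0.001, 0.002, 0.001, -0.0], 'joint_efforts': [0.001, -92.711, 1.98, -36.994, 0.018, 0.008, -0.0], 'position': [0.193, 0.594, 0.239], 'tool_rot': [-3.14, 0.0, 2.827], 'force': [0.055, -0.115, 0.245], 'moment': [0.038, -0.044, -0.056], 'finger_force': 0.0, 'grip_width': 0.085}
top tongs [(0.67, [426.0, 187.0, 470.0, 296.0])]
top tongs_grip [(0.59, [424.0, 191.0, 476.0, 294.0])]
top tongs_tips [(0.57, [428.0, 185.0, 476.0, 296.0])]
top rest [(0.86, [415.0, 206.0, 473.0, 292.0]), (0.37, [95.0, 230.0, 141.0, 254.0])]
top board [(0.89, [198.0, 174.0, 335.0, 231.0])]
top bun [(0.64, [295.0, 190.0, 314.0, 207.0]), (0.63, [351.0, 146.0, 368.0, 171.0]), (0.52, [363.0, 183.0, 379.0, 201.0])]
top big_bun [(0.93, [253.0, 184.0, 277.0, 212.0])]
top long_roll [(0.57, [219.0, 179.0, 238.0, 221.0])]
{'K': [[526.765, 0.0, 325.154], [0.0, 526.765, 239.955], [0.0, 0.0, 1.0]], 'rvec': [2.168, -2.169, 0.051], 'tvec': [-0.034, 0.52, 1.192]}
side tongs [(0.68, [201.0, 131.0, 225.0, 190.0]), (0.61, [335.0,
[... 500 characters left out ...]
 (0.52, [460.0, 330.0, 505.0, 365.0])]
{'K': [[513.516, 0.0, 315.915], [0.0, 513.516, 242.256], [0.0, 0.0, 1.0]], 'rvec': [2.095, -0.745, 0.379], 'tvec': [-0.438, 0.206, 1.073]}
{'K': array([[428.63881979,   0.        , 312.18578036],
       [  0.        , 428.63881979, 246.81227687],
       [  0.        ,   0.        ,   1.        ]]), 'tool_from_camera': array([[-3.21305619e-04, -9.48068055e-01, -3.18067383e-01,
         8.04975816e-02],
       [ 9.99999715e-01, -8.74423747e-05, -7.49539934e-04,
         6.44765496e-04],
       [ 6.82802299e-04, -3.18067534e-01,  9.48067813e-01,
        -1.34774884e-01],
       [ 0.00000000e+00,  0.00000000e+00,  0.00000000e+00,
         1.00000000e+00]])}
```

View pics/top0.png

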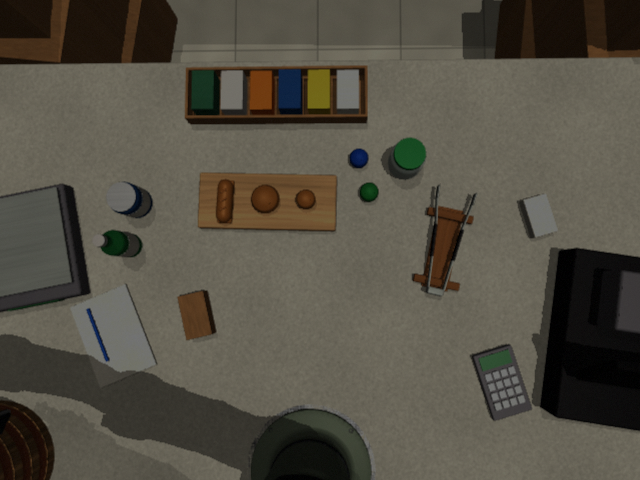

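View pics/side0.png

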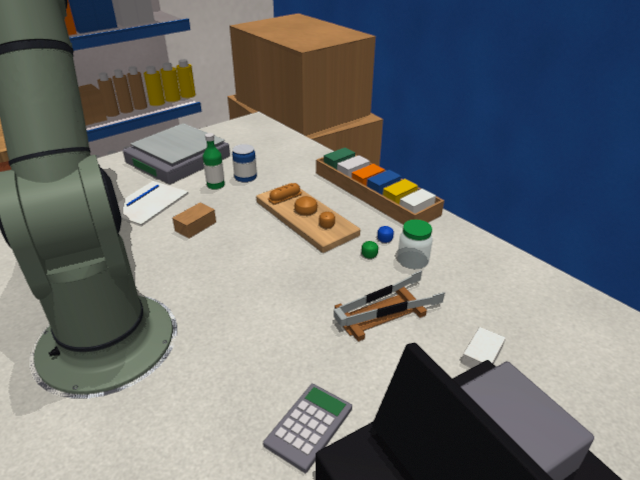

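The top view shows, on the board, the long roll (225,200), the large bun (265,198) and the small bun (305,199). The blue ball (358,158) and green ball (369,192) off the board are look-alikes. The tongs lie on their rest from bow (433,293) to tips (435,187) and (474,195). In the side view the bow is at (340,315) and the tips at (420,275) and (443,296).

Candidates for the small bun are (305,199) brown on the board, (358,158) blue and (369,192) green. I choose the brown one at (305,199).

```bash
cat > h.py <<'E'
from workcell import *
import cv2,numpy as np
from scipy.spatial.transform import Rotation as Ro
def proj(c):
    p=camera_params(c);K=np.array(p["K"])
    if c=="wrist":
        s=status.observe();T=np.eye(4);T[:3,:3]=Ro.from_euler("xyz",s["tool_rot"]).as_matrix();T[:3,3]=s["position"]
        M=np.linalg.inv(T@np.array(p["tool_from_camera"]))[:3]
    else:
        M=np.c_[cv2.Rodrigues(np.array(p["rvec"],float))[0],np.array(p["tvec"],float)]
    return K@M
def tri(P1,a,P2,b):
    X=cv2.triangulatePoints(P1,P2,np.array(a,float).reshape(2,1),np.array(b,float).reshape(2,1))[:,0];return X[:3]/X[3]
def ray(P,uv,z):  # point at height z seen at pixel uv
    A=np.c_[P[:,0],P[:,1],-np.array([uv[0],uv[1],1.])];return np.r_[np.linalg.solve(A,-(P[:,2]*z+P[:,3]))[:2],z]
def pix(P,X):
    x=P@np.r_[X,1];return x[:2]/x[2]
E
python3 - <<'E'
from h import *
Pt,Ps=proj("top"),proj("side")
for n,a,b in [("bun",(305,199),(327.5,219)),("big",(265,198),(305.5,205.5)),("tipL",(435,187),(420,275)),("tipR",(474,195),(443,296)),("bow",(434,292),(340,316)),("green",(369,192),(370,249.5))]:
    X=tri(Pt,a,Ps,b);print(n,X.round(3),(pix(Pt,X)-a).round(1),(pix(Ps,X)-b).round(1))
grab_frame("top");grab_frame("side")
for n in ("bun","big_bun","board","rest"):
    print(n,[[(round(float(d["p"]),2),np.argwhere(d["mask"]).mean(0)[::-1].round(1).tolist()) for d in silhouettes(c,n)[:3]] for c in ("top","side")])
for q in [(200,173),(336,175),(335,231),(198,227)]: print("board corner",ray(Pt,q,.025).round(3))
for q in [(430,207),(472,215),(414,278),(459,290)]: print("bars",ray(Pt,q,.02).round(3))
E
python3 -c "
import cv2;i=cv2.imread('pics/top0.png');cv2.imwrite('pics/crop1.png',cv2.resize(i[130:310,185:485],(800,480),interpolation=2))"
```

```text
bun [0.612 0.01  0.044] [ 0.1 -0.1] [-0.1  0. ]
big [0.613 0.103 0.041] [-0.5  0.6] [ 0.7 -0. ]
tipL [ 0.643 -0.287  0.026] [ 0.5 -0.6] [-0.8  0.1]
tipR [ 0.622 -0.374  0.032] [ 0.2 -0.3] [-0.4  0.1]
bow [ 0.402 -0.279  0.034] [ 0.1 -0.1] [-0.2  0. ]
green [ 0.631 -0.135  0.018] [-0.1  0.2] [ 0.2 -0. ]
bun [[(0.79, [358.6, 157.5]), (0.68, [369.0, 190.9]), (0.56, [306.0, 198.4])], [(0.81, [384.6, 234.2]), (0.63, [369.0, 249.3]), (0.6, [326.5, 220.3])]]
big_bun [[(0.62, [265.0, 198.6])], [(0.74, [305.1, 205.4])]]
board [[(0.64, [270.8, 201.5])], [(0.64, [310.6, 223.1])]]
rest [[(0.88, [443.2, 246.8])], [(0.82, [382.1, 313.7])]]
board corner [0.677 0.257 0.025]
board corner [ 0.67  -0.06   0.025]
board corner [ 0.541 -0.057  0.025]
board corner [0.55  0.259 0.025]
bars [ 0.596 -0.275  0.02 ]
bars [ 0.577 -0.37   0.02 ]
bars [ 0.433 -0.237  0.02 ]
bars [ 0.406 -0.338  0.02 ]
```

View pics/crop1.png

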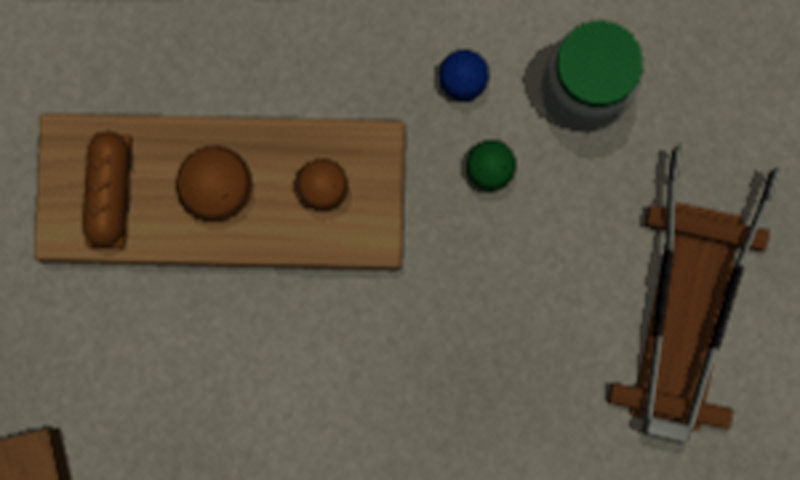

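The crop confirms it: the brown small bun sits at the right of the row on the board, the blue and green balls lie off it, and the tongs point away from the robot. I'll go round to above the tongs.

```bash
cat > go.py <<'E'
import sys
from h import *
x,y,z,yaw=map(float,sys.argv[1:5]);s=status.observe()
R=Ro.from_euler("xyz",s["tool_rot"]).as_matrix();d=R.T@(np.array([x,y,z])-s["position"])/.06
cy=np.arctan2(R[1,0],R[0,0]);t=-np.degrees((yaw-cy+np.pi)%(2*np.pi)-np.pi)/8
print(d.round(3),"twist",round(t,2),"t",round(s["clock"],2),"tcp",np.round(s["position"],4),"yaw",cy.round(4),"w",round(s["grip_width"]*1000,1),"ff",round(s["finger_force"],1),"F",np.round(s["force"],1))
E
python3 -m creep '[[-5,-1.4,0,6.5,1],[-5,-1.4,0,6.5,1],[-5,-1.4,0,6.5,1],[-5,-1.4,0,6.5,1],[-5,-1.4,0,6.5,1]]'; python3 go.py 0.54 0.12 0.24 1.1
```

```text
clock: 2.02
position: [0.4543, 0.4203, 0.2396]
tool_rot: [3.141, -0.0, 1.914]
force: [0.8, 0.9, -0.7]
grip_width: 0.0854
finger_force: 0.0
[-5.194 -0.337 -0.009] twist 5.83 t 2.02 tcp [0.4543 0.4203 0.2396] yaw 1.9137 w 85.4 ff 0.0 F [ 0.8  0.9 -0.7]
```

```bash
python3 -m creep '[[-5,-0.3,0,6,1],[-5,-0.3,0,6,1],[-5,-0.3,0,6,1],[-5,-0.3,0,6,1],[-5,-0.3,0,6,1]]'; python3 go.py 0.51 -0.16 0.24 0.2
```

```text
clock: 2.65
position: [0.5387, 0.131, 0.2396]
tool_rot: [3.141, -0.0, 1.076]
force: [0.9, 0.0, 0.2]
grip_width: 0.0853
finger_force: 0.0
[-4.496  1.882 -0.007] twist 6.27 t 2.65 tcp [0.5387 0.131  0.2396] yaw 1.0759 w 85.3 ff 0.0 F [0.9 0.  0.2]
```

```bash
python3 -m creep '[[-4.5,1.9,0,6.3,1],[-4.5,1.9,0,6.3,1],[-4.5,1.9,0,6.3,1],[-4.5,1.9,0,6.3,1],[-4.5,1.9,0,6.3,1]]'; python3 go.py 0.50 -0.30 0.26 -0.2
```

```text
clock: 3.28
position: [0.5114, -0.1612, 0.2396]
tool_rot: [3.141, -0.001, 0.195]
force: [0.8, -0.0, 0.1]
grip_width: 0.0855
finger_force: 0.0
[-0.634  2.233 -0.339] twist 2.83 t 3.27 tcp [ 0.5114 -0.1612  0.2396] yaw 0.1949 w 85.5 ff 0.0 F [ 0.8 -0.   0.1]
```

```bash
python3 -m creep '[[-0.6,2.2,-0.3,2.8,1],[-0.6,2.2,-0.3,2.8,1],[-0.6,2.2,-0.3,2.8,1],[-0.6,2.2,-0.3,2.8,1]]'; cat > look.py <<'E'
import sys
from h import *
n=sys.argv[1]; np.save(f"P_{n}.npy",proj("wrist")); im=grab_frame("wrist"); cv2.imwrite(f"pics/{n}.png",im)
E
python3 look.py w1;python3 go.py 0.48 -0.31 0.18 -0.2
```

```text
clock: 3.78
position: [0.5029, -0.2955, 0.2571]
tool_rot: [3.142, 0.0, -0.19]
force: [0.6, 1.0, -0.9]
grip_width: 0.0849
finger_force: 0.0
[-0.332  0.331  1.283] twist 0.09 t 3.83 tcp [ 0.5033 -0.2942  0.257 ] yaw -0.1877 w 85.6 ff 0.0 F [-0.9  0.5 -0.5]
```

View pics/w1.png

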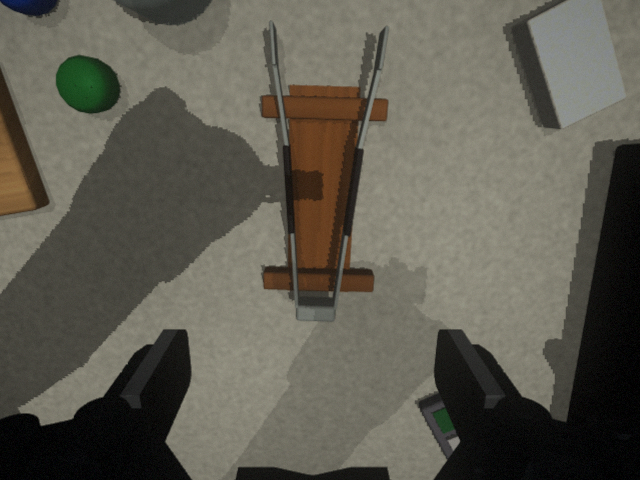

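The wrist view shows the whole of the tongs. The left grip runs (287,146)–(291,235), the right grip (360,150)–(348,237), the tips are at (272,23) and (386,29), and the bow's rear edge is at (316,321). Next is a second, lower view for height.

```bash
python3 -m creep '[[0,0.3,1.2,0.1,1],[0,0.3,1.2,0.1,1],[0,0.3,1.2,0.1,1]]'; python3 look.py w2;python3 go.py 0.50 -0.31 0.18 -0.2
```

```text
clock: 4.2
position: [0.5001, -0.3119, 0.1857]
tool_rot: [-3.141, 0.001, -0.202]
force: [0.6, -0.0, 0.8]
grip_width: 0.0852
finger_force: 0.0
[-0.015 -0.035  0.109] twist -0.01 t 4.25 tcp [ 0.5005 -0.3122  0.1866] yaw -0.2019 w 85.2 ff 0.0 F [ 0.2 -0.1  0.2]
```

View pics/w2.png

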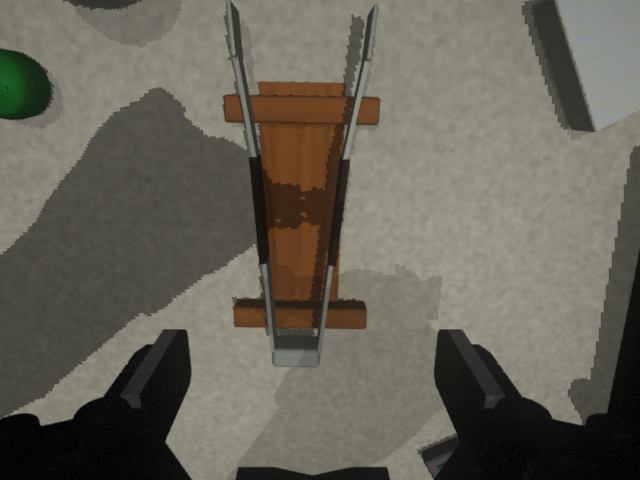

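The lower view shows the left grip's outer edge (250,157)–(260,264), the right grip's outer edge (349,160)–(337,266), and the bow's rear corners at (274,366) and (318,366).

```bash
python3 - <<'E'
from h import *
P1,P2=np.load("P_w1.npy"),np.load("P_w2.npy")
X={}
for n,a,b in [("LF",(284,146),(250,157)),("LR",(289,234),(260,264)),("RF",(363,150),(349,160)),("RR",(350,237),(337,266)),("BL",(297,320),(274,366)),("BR",(335,320),(318,366)),("TL",(270,23),(227,2)),("TR",(388,29),(378,7))]:
    X[n]=tri(P1,a,P2,b);print(n,X[n].round(4),(pix(P1,X[n])-a).round(1))
for z in (.044,.047):
    Y=[ray(P2,p,z) for p in [(250,157),(260,264),(349,160),(337,266),(274,366),(318,366),(227,2),(378,7)]]
    g=np.mean(Y[:4],0);bow=(Y[4]+Y[5])/2;tip=(Y[6]+Y[7])/2;d=tip-bow
    print(z,"grip",g.round(4),"bow",bow.round(4),"tip",tip.round(4),"yaw",np.arctan2(d[1],d[0]).round(4),"len",np.linalg.norm(d).round(3),"w",np.linalg.norm((Y[0]+Y[1]-Y[2]-Y[3])/2).round(4),"origin",(bow+d/np.linalg.norm(d)*.120).round(4))
E
```

```text
LF [ 0.5573 -0.2827  0.0425] [-0.1 -0.3]
LR [ 0.4843 -0.2713  0.0406] [-0.2 -0.2]
RF [ 0.5406 -0.3454  0.0275] [-0.2 -0.3]
RR [ 0.4663 -0.323   0.0248] [0.3 0.2]
BL [ 0.4024 -0.2619  0.0411] [0.1 0.1]
BR [ 0.3999 -0.2958  0.048 ] [-0.5 -0.2]
TL [ 0.6453 -0.2912  0.0419] [ 0.1 -0.2]
TR [ 0.6239 -0.3741  0.0512] [ 0.4 -0.2]
0.044 grip [ 0.515  -0.3057  0.044 ] bow [ 0.4008 -0.2788  0.044 ] tip [ 0.635  -0.3336  0.044 ] yaw -0.2298 len 0.24 w 0.0581 origin [ 0.5177 -0.3061  0.044 ]
0.047 grip [ 0.5158 -0.3059  0.047 ] bow [ 0.4028 -0.2793  0.047 ] tip [ 0.6344 -0.3335  0.047 ] yaw -0.2298 len 0.238 w 0.0574 origin [ 0.5196 -0.3067  0.047 ]
```

Grip point is (0.515, −0.306, 0.030), yaw −0.23, and the tongs' top edge is at about 42 mm as expected. I'll go down around the grips.

```bash
python3 go.py 0.515 -0.306 0.08 -0.23
```

```text
[ 0.215 -0.15   1.776] twist 0.2 t 4.25 tcp [ 0.5005 -0.3122  0.1866] yaw -0.2019 w 85.2 ff 0.0 F [ 0.2 -0.1  0.2]
```

```bash
python3 -m creep '[[0.1,-0.1,0.6,0.2,1],[0.22,-0.15,1.2,0.2,1],[0.22,-0.15,1.78,0.2,1],[0.22,-0.15,1.78,0.2,1]]'; python3 look.py w3; python3 go.py 0.515 -0.306 0.018 -0.23
```

```text
clock: 4.75
position: [0.5147, -0.3057, 0.0784]
tool_rot: [-3.141, 0.001, -0.23]
force: [0.3, -0.2, -0.9]
grip_width: 0.0852
finger_force: 0.0
[-0.004 -0.008  1.031] twist -0.0 t 4.8 tcp [ 0.5151 -0.3065  0.0799] yaw -0.2303 w 85.0 ff 0.0 F [-0.5 -0.5  0.6]
```

View pics/w3.png

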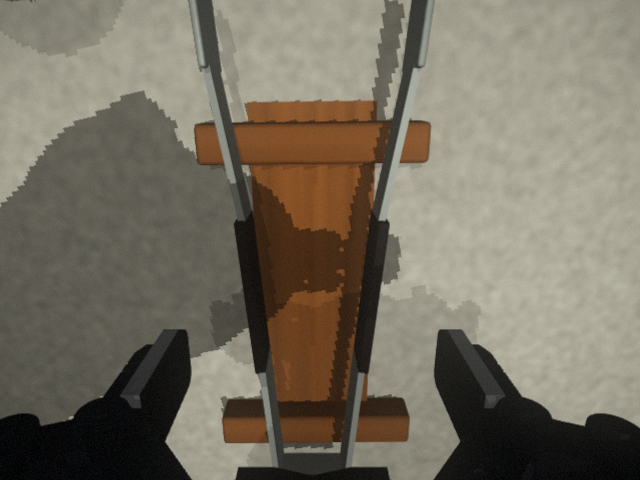

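The tongs are centred between the open fingers: grips at columns 235–390, mid 312. Down and squeeze to about 50 mm.

```bash
python3 -m creep '[[0,0,0.5,0,1],[0,0,1.0,0,1],[0,0,1.03,0,1],[0,0,1.03,0,1]]' 30; python3 -m creep '[[0,0,0,0,0.8],[0,0,0,0,0.65],[0,0,0,0,0.6],[0,0,0,0,0.6],[0,0,0,0,0.6]]' 30; python3 go.py 0.515 -0.306 0.018 -0.23
```

```text
clock: 5.3
position: [0.5155, -0.3072, 0.0188]
tool_rot: [3.141, -0.002, -0.231]
force: [0.6, -0.5, 0.4]
grip_width: 0.0856
finger_force: 0.0
clock: 5.92
position: [0.5152, -0.307, 0.0179]
tool_rot: [3.141, -0.002, -0.231]
force: [0.5, 0.4, 11.0]
grip_width: 0.0512
finger_force: 7.1
[-0.007 -0.016 -0.002] twist -0.01 t 5.92 tcp [ 0.5152 -0.307   0.0179] yaw -0.2311 w 51.2 ff 7.1 F [ 0.5  0.4 11. ]
```

```bash
python3 -m creep '[[0,0,-0.1,0,0.59],[0,0,-0.3,0,0.59],[0,0,-0.6,0,0.59],[0,0,-1,0,0.59],[0,0,-1,0,0.59]]'; python3 look.py w4; python3 go.py 0.515 -0.306 0.20 -0.23
```

```text
clock: 6.55
position: [0.5154, -0.3071, 0.079]
tool_rot: [3.141, -0.003, -0.231]
force: [0.3, 0.1, -1.4]
grip_width: 0.0506
finger_force: 4.6
[ 1.000e-03 -9.000e-03 -2.036e+00] twist -0.01 t 6.6 tcp [ 0.515  -0.3066  0.0778] yaw -0.2308 w 50.6 ff 4.6 F [-0.7  0.5 -1.2]
```

View pics/w4.png

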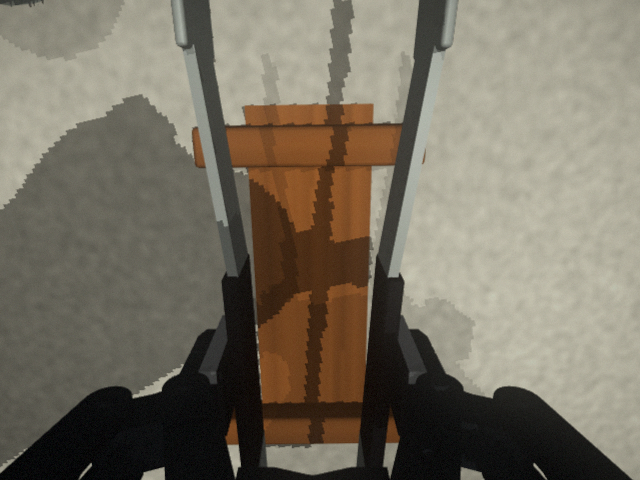

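The tongs hang evenly between the fingers, clear of the rest. The paddles' rear ends are at (185,45) and (443,48). I'll check how they sit in the hand, then lift and go over to the robot's side of the board.

```bash
python3 - <<'E'
from h import *
P=np.load("P_w4.npy");s=status.observe();R=Ro.from_euler("xyz",s["tool_rot"]).as_matrix()
for z in (.095,.102,.108):
    for q in [(185,45),(443,48),(236,276),(390,276)]: print(z,q,(R.T@(ray(P,q,z)-s["position"])).round(4))
E
```

```text
0.095 (185, 45) [ 0.0973 -0.0322 -0.017 ]
0.095 (443, 48) [ 0.0966  0.0331 -0.017 ]
0.095 (236, 276) [ 0.0344 -0.0229 -0.0171]
0.095 (390, 276) [ 0.0343  0.0232 -0.0171]
0.102 (185, 45) [ 0.0965 -0.0304 -0.024 ]
0.102 (443, 48) [ 0.0958  0.0312 -0.024 ]
0.102 (236, 276) [ 0.0372 -0.0216 -0.0241]
0.102 (390, 276) [ 0.0372  0.0218 -0.0241]
0.108 (185, 45) [ 0.0958 -0.0287 -0.03  ]
0.108 (443, 48) [ 0.0952  0.0295 -0.03  ]
0.108 (236, 276) [ 0.0397 -0.0204 -0.0301]
0.108 (390, 276) [ 0.0396  0.0206 -0.0301]
```

```bash
python3 -m creep '[[0,0,-0.6,0,0.59],[0,0,-1.2,0,0.59],[0,0,-2,0,0.59],[0,0,-2,0,0.59]]'; python3 go.py 0.48 -0.1 0.20 -0.02
```

```text
clock: 7.1
position: [0.5154, -0.3073, 0.1992]
tool_rot: [3.141, -0.004, -0.231]
force: [-0.4, 0.4, -2.1]
grip_width: 0.0504
finger_force: 4.6
[-1.365 -3.228 -0.02 ] twist -1.51 t 7.1 tcp [ 0.5154 -0.3073  0.1992] yaw -0.231 w 50.4 ff 4.6 F [-0.4  0.4 -2.1]
```

```bash
python3 -m creep '[[-0.1,-0.3,0,-0.2,0.59],[-0.4,-0.9,0,-0.5,0.59],[-0.7,-1.6,0,-0.8,0.59],[-1.0,-2.3,0,-1.1,0.59],[-1.3,-3.0,0,-1.4,0.59]]'; python3 go.py 0.495 0.012 0.20 -0.02
```

```text
clock: 7.72
position: [0.4786, -0.1111, 0.1956]
tool_rot: [-3.141, 0.002, -0.033]
force: [1.5, -0.9, -1.2]
grip_width: 0.0506
finger_force: 4.6
[ 0.207 -2.059 -0.073] twist -0.09 t 7.72 tcp [ 0.4786 -0.1111  0.1956] yaw -0.0326 w 50.6 ff 4.6 F [ 1.5 -0.9 -1.2]
```

```bash
python3 -m creep '[[0.05,-0.5,0,-0.1,0.59],[0.1,-1.1,0,-0.1,0.59],[0.2,-1.7,0,-0.1,0.59],[0.2,-2.06,0,-0.1,0.59],[0.2,-2.06,0,-0.1,0.59]]'; python3 look.py w5; python3 go.py 0.5 0.012 0.20 -0.02
```

```text
clock: 8.35
position: [0.4953, 0.0118, 0.1955]
tool_rot: [3.141, 0.002, -0.018]
force: [0.9, -1.5, -1.2]
grip_width: 0.0504
finger_force: 4.6
[ 0.077 -0.027 -0.07 ] twist 0.01 t 8.4 tcp [0.4953 0.0104 0.1958] yaw -0.0192 w 50.3 ff 4.6 F [-0.7 -0.3 -0.5]
```

View pics/w5.png

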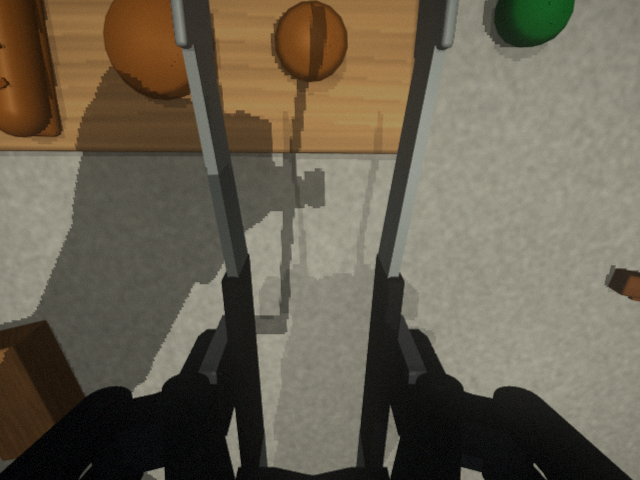

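The bun shows whole between the tong arms, centred at (311,41) and spanning 274–348. The large bun (150,40) is outside the left arm, the green ball (535,15) is off to the right, and the board's near edge is at row 152.

```bash
python3 - <<'E'
from h import *
P=np.load("P_w5.npy");Pt=proj("top");s=status.observe();R=Ro.from_euler("xyz",s["tool_rot"]).as_matrix()
X=tri(P,(311,41),Pt,(305.5,198.7));print("tri",X.round(4),(R.T@(X-s["position"])).round(4))
for q in [(311,41),(274,41),(348,41),(311,80),(310,2)]:
    Y=ray(P,q,.043);print(q,Y.round(4),(R.T@(Y-s["position"])).round(4))
print("board edge",ray(P,(200,152),.025).round(4),"bigbun",ray(P,(150,38),.045).round(3))
E
python3 go.py 0.5 0.012 0.12 -0.02
```

```text
tri [0.6157 0.0106 0.0255] [ 0.1206 -0.0026  0.1702]
(311, 41) [0.6139 0.0104 0.043 ] [ 0.1188 -0.0023  0.1526]
(274, 41) [0.6143 0.0329 0.043 ] [ 0.1188 -0.0248  0.1526]
(348, 41) [ 0.6135 -0.0121  0.043 ] [0.1189 0.0202 0.1526]
(311, 80) [0.5918 0.0108 0.043 ] [ 0.0967 -0.0023  0.1526]
(310, 2) [0.635  0.0106 0.043 ] [ 0.1398 -0.0029  0.1526]
board edge [0.5471 0.0893 0.025 ] bigbun [0.617 0.107 0.045]
[ 0.079 -0.028  1.263] twist 0.01 t 8.4 tcp [0.4953 0.0104 0.1958] yaw -0.0192 w 50.3 ff 4.6 F [-0.7 -0.3 -0.5]
```

```bash
python3 -m creep '[[0.1,-0.05,0.2,0,0.59],[0.11,-0.05,0.6,0,0.59],[0.11,-0.05,1.0,0,0.59],[0.11,-0.05,1.3,0,0.59],[0.11,-0.05,1.3,0,0.59]]'; python3 look.py w6; python3 - <<'E'
import cv2,numpy as np
from h import *
a=cv2.imread("pics/w6.png");b=grab_frame("side");cv2.imwrite("pics/side6.png",b)
cv2.imwrite("pics/m6.png",np.vstack([cv2.resize(a[:300],(640,300)),cv2.resize(b[180:280,250:463],(640,300),interpolation=2)]))
E
python3 go.py 0.5 0.012 0.036 -0.02
```

```text
clock: 9.02
position: [0.5023, 0.0118, 0.1175]
tool_rot: [3.141, 0.002, -0.023]
force: [-0.9, -0.5, -0.9]
grip_width: 0.0508
finger_force: 4.6
[-0.052  0.002  1.383] twist -0.02 t 9.12 tcp [0.5031 0.012  0.119 ] yaw -0.0223 w 50.1 ff 4.6 F [ 0.  -0.4 -1.7]
```

View pics/m6.png

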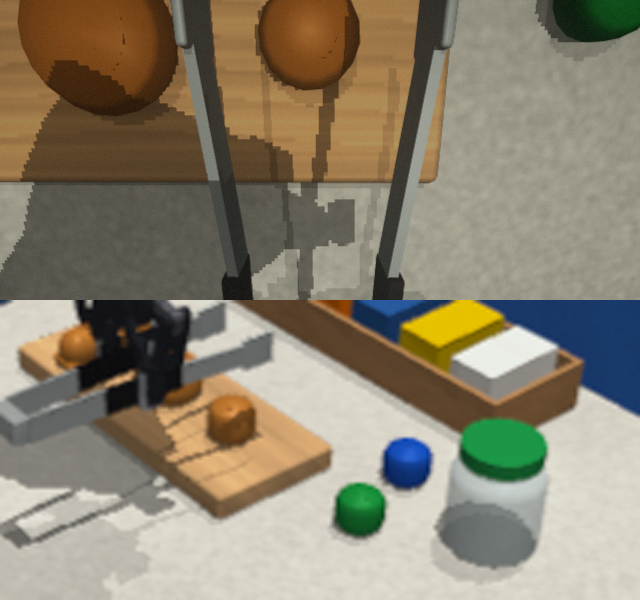

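The bun (309,38) sits centred between the paddles (190 and 437), and the neighbours are outside. The side view shows the tongs level over the bun. A quick numerical check, then down.

```bash
python3 - <<'E'
from h import *
P=np.load("P_w6.npy");Ps=proj("side");s=status.observe();R=Ro.from_euler("xyz",s["tool_rot"]).as_matrix();p=np.array(s["position"])
Y=ray(P,(309,38),.044);print(Y.round(4),(R.T@(Y-p)).round(4))
for n,q,d in [("tip top",(340.7,191.5),[.127,.033,-.024]),("tip bottom",(340.7,199.5),[.127,.033,.003]),("bow top",(253.5,215.5),[-.12,.012,-.024]),("bow bottom",(256,227),[-.12,.015,0])]: print(n,q,pix(Ps,p+R@np.array(d)).round(1))
E
```

```text
[0.6124 0.0108 0.044 ] [ 0.1093 -0.0012  0.075 ]
tip top (340.7, 191.5) [341.8 189.6]
tip bottom (340.7, 199.5) [341.5 198.8]
bow top (253.5, 215.5) [254.2 219.1]
bow bottom (256, 227) [255.6 228.3]
```

```bash
python3 -m creep '[[0,-0.02,0.3,0,0.59],[0,-0.02,0.7,0,0.59],[0,-0.02,1.1,0,0.59],[0,-0.02,1.36,0,0.59],[0,-0.02,1.36,0,0.59]]'; python3 -m creep '[[0,0,0,0,0.56],[0,0,0,0,0.53],[0,0,0,0,0.5],[0,0,0,0,0.5]]'; python3 go.py 0.5 0.012 0.036 -0.02
```

```text
clock: 9.75
position: [0.5025, 0.0135, 0.0364]
tool_rot: [3.141, 0.001, -0.022]
force: [0.6, -0.9, -0.0]
grip_width: 0.0503
finger_force: 4.6
clock: 10.25
position: [0.503, 0.0137, 0.0373]
tool_rot: [-3.141, -0.0, -0.022]
force: [-0.2, 0.8, -0.9]
grip_width: 0.0427
finger_force: 6.2
[-0.05   0.03   0.022] twist -0.01 t 10.25 tcp [0.503  0.0137 0.0373] yaw -0.0215 w 42.7 ff 6.2 F [-0.2  0.8 -0.9]
```

Just at first touch (42.7 mm). I'll close on to about 37 mm.

```bash
python3 -m creep '[[0,0,0,0,0.48],[0,0,0,0,0.46],[0,0,0,0,0.445],[0,0,0,0,0.435],[0,0,0,0,0.435]]'; python3 -m creep '[[0,0,0,0,0.435],[0,0,0,0,0.435]]'; python3 look.py w7; python3 go.py 0.5 0.012 0.036 -0.02
```

```text
clock: 10.88
position: [0.5029, 0.0136, 0.0371]
tool_rot: [3.142, -0.0, -0.022]
force: [0.5, -0.5, -0.3]
grip_width: 0.0375
finger_force: 15.3
clock: 11.12
position: [0.5029, 0.0136, 0.0371]
tool_rot: [3.142, -0.0, -0.022]
force: [1.0, -0.3, 0.2]
grip_width: 0.0377
finger_force: 15.3
[-0.048  0.029  0.018] twist -0.01 t 11.18 tcp [0.5029 0.0137 0.0371] yaw -0.0216 w 37.2 ff 15.3 F [2.  0.6 0.8]
```

```bash
python3 -m creep '[[0,0,-0.1,0,0.435],[0,0,-0.25,0,0.435],[0,0,-0.45,0,0.435],[0,0,-0.7,0,0.435],[0,0,-0.95,0,0.435]]'; python3 -m creep '[[0,0,-0.25,0,0.435],[0,0,-0.5,0,0.435],[0,0,-0.7,0,0.435],[0,0,-0.8,0,0.435],[0,0,-0.8,0,0.435]]';  python3 look.py w8; python3 - <<'E'
from h import *
a=cv2.imread("pics/w8.png");b=grab_frame("side")
cv2.imwrite("pics/m8.png",np.vstack([a[:300],cv2.resize(b[150:250,230:443],(640,300),interpolation=2)]))
E
python3 go.py 0.5 0.012 0.036 -0.02
```

```text
clock: 11.8
position: [0.503, 0.0137, 0.0954]
tool_rot: [-3.141, -0.0, -0.022]
force: [0.6, -0.0, -2.1]
grip_width: 0.0377
finger_force: 15.2
clock: 12.42
position: [0.503, 0.0138, 0.1423]
tool_rot: [-3.141, -0.0, -0.021]
force: [-0.3, -0.0, -2.4]
grip_width: 0.0377
finger_force: 15.2
[-0.043  0.029  1.763] twist -0.01 t 12.53 tcp [0.5027 0.0137 0.1418] yaw -0.0215 w 37.4 ff 15.2 F [ 0.3  0.6 -1.1]
```

View pics/m8.png

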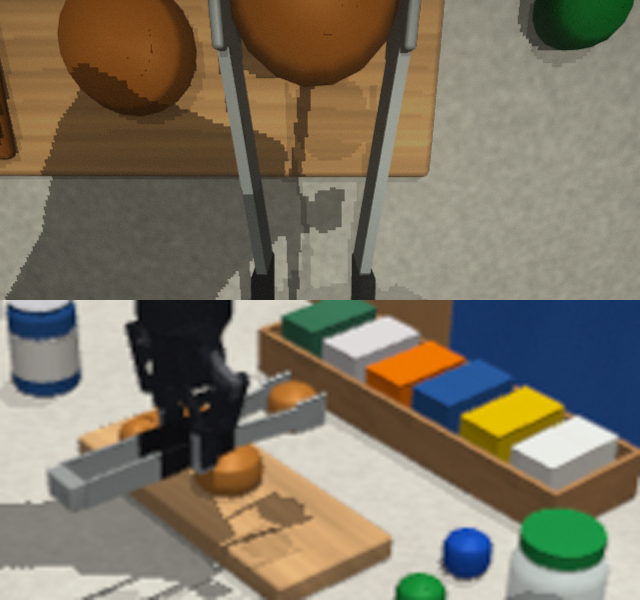

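The bun is held between the paddles (wrist 315,20; side 292,395), well above the board. The large bun is still on the board. One settling check, then hand in.

```bash
python3 -m creep '[[0,0,0,0,0.435],[0,0,0,0,0.435],[0,0,0,0,0.435],[0,0,0,0,0.435]]'; python3 -c "
from workcell import *
print(bot.job_done())"
```

```text
clock: 13.02
position: [0.5029, 0.0136, 0.142]
tool_rot: [3.142, 0.0, -0.022]
force: [-0.3, -0.9, -0.9]
grip_width: 0.0372
finger_force: 15.2
the job is handed in; nothing more can be done
None
```

I handed the job in at 13.0 s with the small bun held in the tongs about 10 cm above the board (grips squeezed to about 37 mm); in the last pictures the large bun was still in place, and no verdict came back.

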